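Stand the display post in its keyed hub

ROBOT

A 7-joint arm with a two-finger parallel gripper is mounted at the origin on the work surface. World frame = base frame: x ahead of the robot, y to its left, z up, the work surface at z = 0. Lengths are in m, angles in rad, forces in N, time in s.
With the tool pointing down it reaches from about 0.4 to 0.75 m from the base axis. Payload 19.5 kg.
Tool frame: the origin (TCP) lies at the very end of the fingers, on their centre line; the grasp point (between the pads) lies 19 mm behind it; z points along the fingers, y is the direction in which the jaws open and shut (so a half turn about z gives the same grasp; the last joint's range is limited). The gripper opens to 85 mm and grips with 20 to 120 N. Pads are 22 mm wide; open, the fingers measure 114 mm over their backs; the gripper's body (76 mm by 85 mm) begins 54 mm behind the grasp point. The pads swing forward as they close: fully open they stand 13 mm farther back than shut.
Start: joints at [1.157, 0.707, -0.028, 1.485, 0.022, 0.951, -0.075], TCP at [0.209, -0.536, 0.231] pointing down, gripper open.
Joint ranges: [-2.71, 2.71], [-0.32, 2.16], [-1.57, 1.52], [0, 2.45], [-1.46, 4.6], [0, 2.02], [-2.83, 2.83]. Speed limits (rad/s): [1.89, 1.89, 2.57, 2.57, 3.01, 3.01, 3.01].

INTERFACE

Orientations are given as a unit quaternion [x, y, z, w].
In Python, from cell import bot gives the robot as it stands. Calls block until the motion is done:
- bot.reach(position, orientation): joint-space move of the TCP to a pose.
- bot.move_linear(position, orientation=None, velocity=0.15, force_limit=None): straight line of the TCP; orientation=None keeps the orientation; velocity is the mean speed in m/s. With force_limit (N) it stops when the force on the tool has changed by that much, and returns True; else False.
- bot.move_joints(angles): joint-space move.
- bot.set_gripper(opening, f_grip=None): opening from 0.0 (shut) to 1.0 (fully open); f_grip is the grip in N (None keeps the last); returns when the fingers have stopped.
- bot.dwell(seconds).
- bot.solve_ik(position, orientation): joint angles nearest the present ones, or None.
- bot.state(): the state.
- bot.capture(name): name is "scene" or "top" or "wrist"; returns the picture (384x512x3 uint8, red, green, blue); there is no depth.
- bot.camera_params(name): a dict with "fovy" (degrees; the focal length in pixels is half the picture's height over the tangent of half this angle, whatever the lens; pixels are square), "cx", "cy" (the principal point, pixels), "T" (4x4, takes a point from camera to world coordinates). Camera axes: x right, y down, z forward; pixel columns grow to the right and rows downward; lengths in m; the calibration is good to about 2 mm. A picture is of the moment at which its call begins: read the wrist's pose just before it. camera_params takes no time and is no camera call; for the wrist camera it gives the pose at the moment of the call.
A pose or a line that the arm cannot do raises bot.IKError and nothing moves.
- bot.sign_off(): hands the job in, once; it reports no verdict.
The state is a dict: "time_s": time; "joint_pos": joint angles; "joint_velocities": joint speeds; "effort": joint torques, N m; "tcp_pos": TCP position; "ee_rot": TCP orientation; "ft_force": force on the tool from outside, world axes, zero at the start; "moment": the same for the moment, N m; "width": opening from 0.0 (shut) to 1.0 (fully open).
Only numpy, scipy, OpenCV 4.12 (cv2) and the standard library are available. Lean on these libraries where they do the work, as an engineer would, in place of code of your own. Each camera call takes 0.05 s, during which the arm holds its last target. There are 200 camera calls.

TASK

Assemble the glassware display stand: first lay the flat post in the slanted rest, foot in the pocket and wooden head up, and let go of it. Then take it again another way, by its head end, so that you can stand it upright in the hub of the wooden base, turn it until you feel it match the slot, and push it fully home so that it stands there on its own. Do not knock over or shove the glassware and the carton.

Things in the scene. Friction and masses are not known exactly. Their poses are not given: they have to be found in the camera images.
- post: Post lying on the table, 170 long: a flat steel bar 20 wide, 14 thick, 125 long, its last 5 tapering to a 17 x 11 foot, and at the other end a brown wooden head 36 wide, 14 thick, 45 long. About 0.25 kg. Origin on its centre line, 70 from the foot, near its centre of mass. x runs along the post towards the head, y across its width, z across its thickness (up at the start).
- post_foot (a point): Centre of the post's bare end face, at x = -70 in the post's frame.
- post_neck (a point): Point on the post's centre line 102 from the foot (x = +32).
- post_head (a point): Centre of the wooden head (x = +77.5; the head spans x = +55 to +100).
- rest: Fixed grey slanted rest, about 130 high, on a plate 90 x 160 (along its y); origin under the plate. It holds the post at 45 degrees, rising towards the rest's +y, broad face on the slope, wooden head standing out above. The post is laid in from above the slope, square to its length. Between pocket and fork 68 of the bar is free, with room for fingers beside and behind it.
- rest_seat (a point): Where post_foot lies when the post is in the rest: in the pocket, a channel 28 wide, 28 long, with walls 16 high, open above, closed by a stop at its lower end, which the foot touches.
- rest_fork (a point): Where post_neck lies when the post is in the rest: in the fork, 28 wide, 12 long, walls 16 high, centred 102 from the stop. The line from rest_seat to rest_fork is the post's direction there.
- base: Fixed square wooden plinth 130 x 130, 40 high, origin at the centre of its underside, z up, with a steel hub in its centre that does not turn. The long side of the hub's slot is turned by an unknown angle, up to 40 degrees (0.7 rad) either way from the base's x axis, not reported; the post drops in only with its width along it within about 6 degrees (half a turn makes no difference).
- base_mouth (a point): Centre of the lip of the hub's round collar, 56 above the table. The collar is funnel-mouthed, 33 wide at the lip and 25.6 below: the post's foot goes in at any angle and stops about 16 below the lip on the slotted block (up to 5 deeper when nearly aligned, as the tapered tip sinks in).
- base_floor (a point): Centre of the slot's floor, 10 above the table, where post_foot ends. The slot is 22 x 16 wide, through a block 30 deep, its top 40 above the table.
- cup_a: Glass cup with a brown band, 80 wide, 75 high, origin under its centre. Bystander.
- cup_b: Another such cup. Bystander.
- jug: Tall glass mug, 84 wide, 130 high, origin under its centre. Bystander.
- carton: Cardboard carton 90 x 110 x 100, origin under its centre. Bystander.
Things that resemble listed ones, but are neither listed nor needed, are in the scene too. What is shaped like the rest but yellow is not meant.

How it is judged:
By the outcome, as a careful person would: the job done as asked, in the order asked, and still so for the second after the job is handed in, with the robot touching nothing.
It also fails if it takes over 72 s, if anything falls off the work surface, if the arm or the gripper's body presses on something with over 40 N, if the wrist force passes 120 N, or if a joint passes its speed limit or range.

## Working session

There is one attempt and no reset: what is moved stays moved. The work goes in short steps, each a Python script; the robot and the scene stay as the last script left them, time stands still between calls to the robot, and variables do not carry over. Pictures are saved under pics/ and viewed, about 8 in all and at most 12, crops included, and the job is handed in when it is done.

```bash
mkdir -p pics; ls; python3 - <<'E'
from cell import bot
import cv2,numpy as np
ims=[]
for n in ["scene","top"]:
    p=bot.camera_params(n);print(n,p)
    im=bot.capture(n)[:,:,::-1];cv2.imwrite(f"pics/{n}0.png",im);ims.append(im)
for n,i in zip("st",ims): cv2.imwrite(f"pics/{n}0b.png",cv2.resize(i,(800,600),interpolation=cv2.INTER_CUBIC))
print(bot.state())
E
```

```text
pics
scene {'fovy': 51.646600260815944, 'cx': 249.09959196661873, 'cy': 195.27036057205163, 'T': array([[-0.72939448,  0.39784098, -0.55651257,  1.05643195],
       [ 0.68371816,  0.39701535, -0.61229755,  0.54842376],
       [-0.02265302, -0.82710421, -0.56159191,  0.58847602],
       [ 0.        ,  0.        ,  0.        ,  1.        ]])}
top {'fovy': 53.13282306352705, 'cx': 256.49077252633776, 'cy': 186.85833157226944, 'T': array([[ 0.0059856 , -0.99495806,  0.10011314,  0.44176036],
       [-0.99997147, -0.00549406,  0.00518483,  0.01236931],
       [-0.00460866, -0.10014132, -0.99496255,  1.09376675],
       [ 0.        ,  0.        ,  0.        ,  1.        ]])}
{'time_s': 0.1, 'joint_pos': array([ 1.15729161,  0.70705085, -0.02759144,  1.48491056,  0.02199365,
        0.95089396, -0.07548416]), 'joint_velocities': array([ 0.00099681, -0.00167953, -0.00015208, -0.0026245 ,  0.00021934,
        0.00033394,  0.00155384]), 'effort': array([ 7.78195645e-04, -8.84285545e+01,  1.23602148e+00, -2.36451244e+01,
        1.69042608e-02,  5.09777048e-03,  1.04822527e-05]), 'tcp_pos': array([ 0.20880811, -0.53551288,  0.23087847]), 'ee_rot': array([ 9.82770561e-01,  1.84829095e-01, -1.07937609e-04, -4.67909403e-04]), 'ft_force': array([ 0.36259701, -0.36992422, -0.0349064 ]), 'moment': array([-0.01877943,  0.00544382,  0.03700393]), 'width': 0.9979315374317532}
```

View pics/t0b.png

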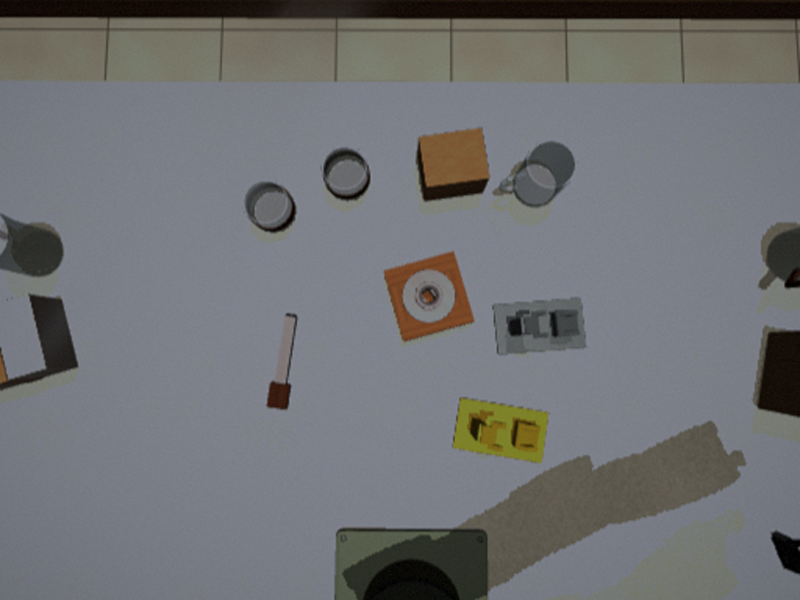

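View pics/s0b.png

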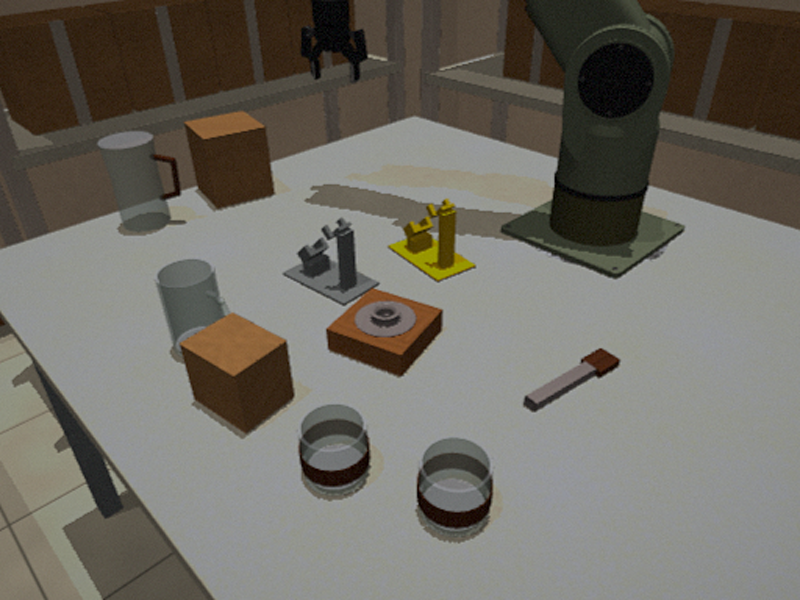

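Top view (800 px scale): post foot (291,316) to head (278,408); wooden base at (428,296). There are two rest-shaped things: grey at (540,326) and yellow at (500,430). The grey one is meant. Next I'll confirm it in an enlarged crop.

```bash
cat > h.py <<'E'
from cell import bot
import cv2,numpy as np
from scipy.spatial.transform import Rotation as R
def K(p): 
    f=192/np.tan(np.radians(p["fovy"])/2); return f
def ray(p,u,v):
    f=K(p); d=p["T"][:3,:3]@np.array([(u-p["cx"])/f,(v-p["cy"])/f,1]); return p["T"][:3,3],d
def pix(p,u,v,z):
    o,d=ray(p,u,v); return o+d*(z-o[2])/d[2]
def proj(p,X):
    c=p["T"][:3,:3].T@(np.asarray(X)-p["T"][:3,3]); return K(p)*c[:2]/c[2]+[p["cx"],p["cy"]]
E
python3 - <<'E'
from h import *
t=cv2.imread("pics/top0.png");s=cv2.imread("pics/scene0.png")
P=bot.camera_params("top");S=bot.camera_params("scene")
for n,u,v,z in [("foot",291,316,.007),("head",278,408,.014),("base TL",385,269,.04),("TR",455,252,.04),("BR",473,322,.04),("BL",403,340,.04),("mouth",428,295,.056),
 ("rTL",494,305,.005),("rTR",581,298,.005),("rBR",585,347,.005),("rBL",498,355,.005),("jug",535,205,0),("carton",455,165,.1),("cupa",347,172,.07),("cupb",270,205,.07)]:
    X=pix(P,u*.64,v*.64,z);print(n,X.round(3),"scene800px",(proj(S,X)/.64).round(0))
def crop(im,x,y,w,h,k): return cv2.resize(im[y:y+h,x:x+w],None,fx=k,fy=k,interpolation=cv2.INTER_CUBIC)
a=crop(t,306,182,80,60,5);b=crop(s,172,132,80,60,5);c=crop(t,160,192,80,75,4);d=crop(s,200,175,100,60,4)
m=np.zeros((600,800,3),np.uint8);m[:300,:400]=a;m[:300,400:]=b;m[300:,:320]=c;m[300:540,400:]=d
cv2.imwrite("pics/m1.png",np.clip(m*1.6,0,255).astype(np.uint8))
E
```

```text
foot [0.506 0.217 0.007] scene800px [529. 402.]
head [0.342 0.235 0.014] scene800px [606. 350.]
base TL [0.589 0.046 0.04 ] scene800px [396. 353.]
TR [ 0.62  -0.078  0.04 ] scene800px [325. 326.]
BR [ 0.496 -0.109  0.04 ] scene800px [372. 287.]
BL [0.463 0.013 0.04 ] scene800px [440. 308.]
mouth [ 0.541 -0.03   0.056] scene800px [384. 309.]
rTL [ 0.528 -0.152  0.005] scene800px [342. 302.]
rTR [ 0.542 -0.31   0.005] scene800px [281. 271.]
rBR [ 0.453 -0.315  0.005] scene800px [318. 253.]
rBL [ 0.438 -0.158  0.005] scene800px [379. 280.]
jug [ 0.716 -0.23   0.   ] scene800px [221. 331.]
carton [ 0.759 -0.073  0.1  ] scene800px [240. 335.]
cupa [0.755 0.113 0.07 ] scene800px [333. 422.]
cupb [0.696 0.246 0.07 ] scene800px [452. 457.]
```

View pics/m1.png

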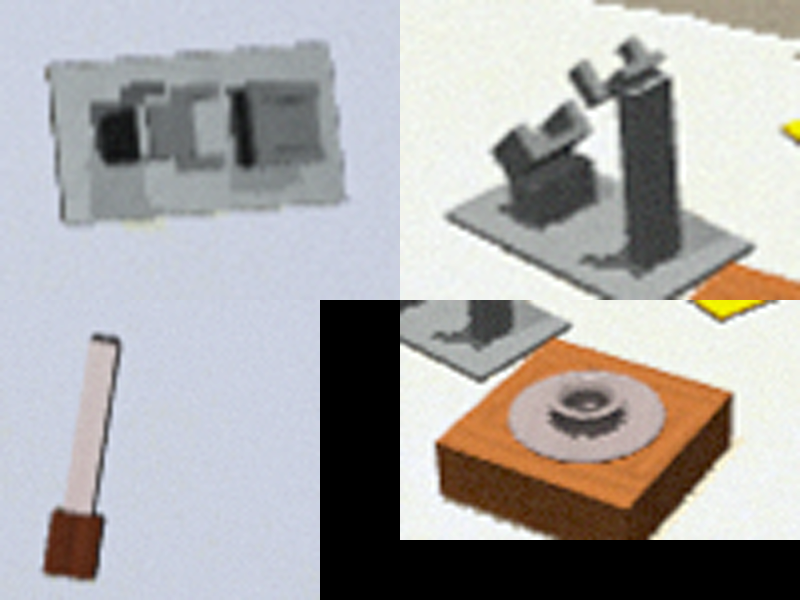

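The crop confirms it: the grey rest has its pocket (crop 290,125) on the world −y side and its tall fork (185,125) on the +y side. The hub sits at the base centre. Next I'll check IK for the key poses and take a wrist look over the rest and hub on the way.

```bash
cat >> h.py <<'E'
def ori(z,y):
    z=np.array(z,float)/np.linalg.norm(z); y=np.array(y,float); y-=z*(y@z); y/=np.linalg.norm(y)
    return R.from_matrix(np.c_[np.cross(y,z),y,z])
def ik(p,r): 
    q=bot.solve_ik(list(p),list(r.as_quat())); return None if q is None else np.round(q,2)
ry=np.array([-.092,.996,0]);ry/=np.linalg.norm(ry); rx=np.array([ry[1],-ry[0],0])
s=np.sqrt(.5); d=ry*s+[0,0,s]; n=-ry*s+[0,0,s]
E
python3 - <<'E'
from h import *
T=bot.camera_params("wrist"); st=bot.state()
M=np.eye(4);M[:3,:3]=R.from_quat(st["ee_rot"]).as_matrix();M[:3,3]=st["tcp_pos"]
C=np.linalg.inv(M)@T["T"];print("cam in tcp",C.round(3),T["fovy"],T["cx"],T["cy"])
seat=np.array([.495,-.27,.047]);fork=seat+.102*d;print(seat,fork)
pa=np.array([.506-.342,.217-.235,0]);pa=-pa/np.linalg.norm(pa)
pw=np.cross([0,0,1],pa)
g=np.array([.506,.217,0])+.062*pa
for sg in (1,-1): print("pick",ik(g+[0,0,.003],ori([0,0,-1],sg*pw)), ik(seat+.062*d-.004*n,ori(-n,sg*rx)),ik(seat+.062*d+.1*n,ori(-n,sg*rx)))
for sg in (1,-1): print("regrasp n",[ik(seat+.132*d+h*d,ori(-d,sg*n)) for h in (0,.1)], "w",[ik(seat+.132*d+h*d,ori(-d,sg*rx)) for h in (0,.1)])
for a in range(-40,141,20):
  print(a,[ik([.541,-.03,.142+h],ori([0,0,-1],[np.cos(np.radians(a+b)),np.sin(np.radians(a+b)),0])) for b in (90,-90) for h in (0,.12)])
for p in ([.45,-.13,.3],[.48,-.15,.25]):
  for a in (90,-90,0,180):
    r=ori([0,0,-1],[np.cos(np.radians(a)),np.sin(np.radians(a)),0]);MM=np.eye(4);MM[:3,:3]=r.as_matrix();MM[:3,3]=p;Q=dict(T);Q["T"]=MM@C
    print(p,a,ik(p,r),proj(Q,seat).round(),proj(Q,fork).round(),proj(Q,[.541,-.03,.05]).round())
E
```

```text
cam in tcp [[ 0.001 -0.949 -0.316  0.08 ]
 [ 1.     0.001  0.001  0.   ]
 [-0.001 -0.316  0.949 -0.142]
 [ 0.     0.     0.     1.   ]] 70.59395641690207 255.4994670498205 190.01004382795875
[ 0.495 -0.27   0.047] [ 0.4883661  -0.19818084  0.11912489]
pick [-0.66  1.02  0.25  1.94 -0.84  0.28 -1.4 ] [ 0.9   1.22 -0.61  1.23 -0.06  1.28  0.64] [ 0.93  1.2  -0.61  0.92 -0.05  1.61  0.63]
pick [-0.55  1.    0.03  1.94 -0.14  0.21  1.07] [ 0.51  1.2   0.4   1.24 -0.83  1.54 -1.88] [ 0.6   1.2   0.46  0.94 -0.82  1.81 -2.  ]
regrasp n [array([-0.66,  1.23,  1.14,  2.05, -0.95,  0.3 , -0.61]), array([-0.86,  1.23,  1.41,  1.99, -0.8 ,  0.61, -0.73])] w [array([-0.57,  1.08,  0.83,  2.05,  0.38,  0.21, -0.36]), array([-0.63,  0.84,  0.61,  1.99,  0.65,  0.59, -0.66])]
regrasp n [array([-0.24,  0.9 ,  0.16,  2.04,  1.26,  0.7 ,  0.34]), array([-0.27,  0.75, -0.05,  1.98,  1.04,  0.98,  0.49])] w [array([-0.68,  1.32,  1.28,  2.05, -1.19,  0.43, -1.95]), array([-0.85,  1.21,  1.39,  1.99, -0.77,  0.59, -2.33])]
-40 [array([ 0.24,  0.81, -0.47,  1.71,  0.51,  0.75,  0.39]), array([ 0.29,  0.66
[... 2403 characters left out ...]
-90 [ 0.13  0.47  0.13  1.74 -0.07  0.94 -1.28] [353. 126.] [313. 137.] [181.  91.]
[0.45, -0.13, 0.3] 0 [ 0.43  0.48 -0.36  1.73  0.19  0.97 -0.  ] [282. 242.] [284. 220.] [323.  84.]
[0.45, -0.13, 0.3] 180 [-0.17  0.54  0.66  1.75 -0.38  0.99 -2.5 ] [221.  52.] [221. 111.] [197. 220.]
[0.48, -0.15, 0.25] 90 [ 0.66  0.66 -0.79  1.7   0.54  1.01  1.26] [164. 176.] [209. 188.] [343. 209.]
[0.48, -0.15, 0.25] -90 [ 0.15  0.58  0.15  1.72 -0.11  0.85 -1.22] [348. 154.] [301. 173.] [157. 116.]
[0.48, -0.15, 0.25] 0 [ 0.42  0.59 -0.31  1.71  0.22  0.88  0.01] [265. 246.] [262. 222.] [308.  63.]
[0.48, -0.15, 0.25] 180 [-0.11  0.66  0.66  1.72 -0.49  0.93 -2.4 ] [242.  64.] [247. 134.] [212. 247.]
```

```bash
python3 - <<'E'
from h import *
import pickle
def down(a): return ori([0,0,-1],[np.cos(a),np.sin(a),0])
out={}
def look(k):
    p=bot.camera_params("wrist");im=bot.capture("wrist")[:,:,::-1];cv2.imwrite(f"pics/{k}.png",im);out[k]=(p,);return im
def go(p,r): bot.reach(list(p),list(r.as_quat()));print(bot.state()["time_s"])
go([.45,-.13,.3],down(0));A=look("A")
go([.53,-.03,.2],down(0));B=look("B")
pa=np.array([-.164,.018,0]);pa/=np.linalg.norm(pa);pw=np.cross([0,0,1],pa)
g=np.array([.506,.217,0])+.062*pa
go(g+[0,0,.2],ori([0,0,-1],-pw));C=look("C")
pickle.dump(out,open("cams.pkl","wb"))
for k,X in [("A",[.495,-.27,.047]),("A",[.541,-.03,.05]),("B",[.495,-.27,.047]),("B",[.541,-.03,.05]),("C",[.506,.217,.01]),("C",[.342,.235,.014])]: print(k,proj(out[k][0],X).round())
m=np.zeros((600,800,3),np.uint8)
for i,k in enumerate((A,B,C)):
    y,x=divmod(i,2); m[y*300:y*300+300,x*400:x*400+400]=cv2.resize(k,(400,300),interpolation=cv2.INTER_AREA)
cv2.imwrite("pics/m2.png",m)
E
```

```text
1.8417
2.5833
3.675
A [284. 241.]
A [324.  84.]
B [231. 340.]
B [266. 175.]
C [257. 213.]
C [257.  79.]
```

View pics/m2.png

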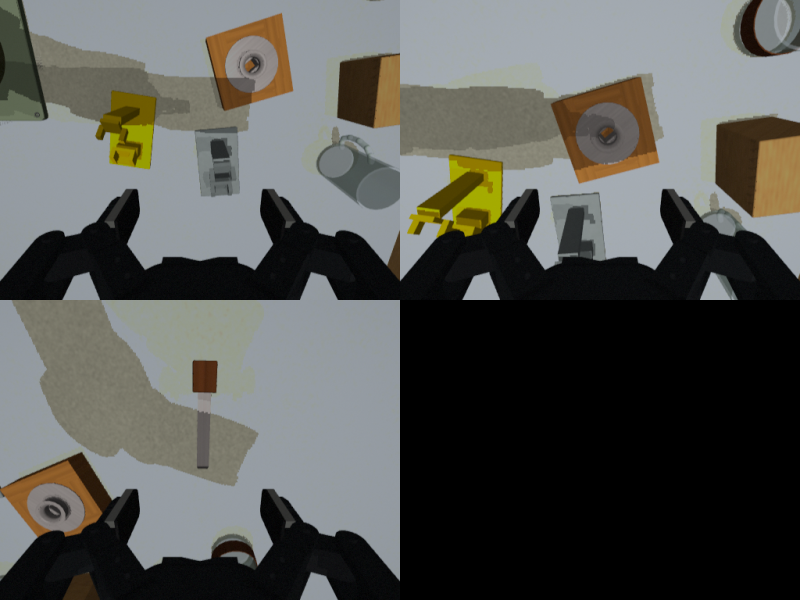

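```bash
python3 - <<'E'
import cv2,numpy as np
A,B,C=[cv2.imread(f"pics/{k}.png") for k in "ABC"]
def crop(im,x,y,w,h,k): return cv2.resize(im[y:y+h,x:x+w],None,fx=k,fy=k,interpolation=cv2.INTER_CUBIC)
m=np.zeros((600,800,3),np.uint8)
m[:,:390]=crop(A,245,155,65,100,6)
m[:300,395:595]=crop(B,245,151,40,60,5)
m[300:540,395:595]=np.clip(crop(A,300,60,50,60,4).astype(float)*1.3,0,255)
m[:,600:]=crop(C,235,70,50,150,4)
cv2.imwrite("pics/m3.png",np.clip(m*1.6,0,255).astype(np.uint8))
E
```

```text
(no output)
```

View pics/m3.png

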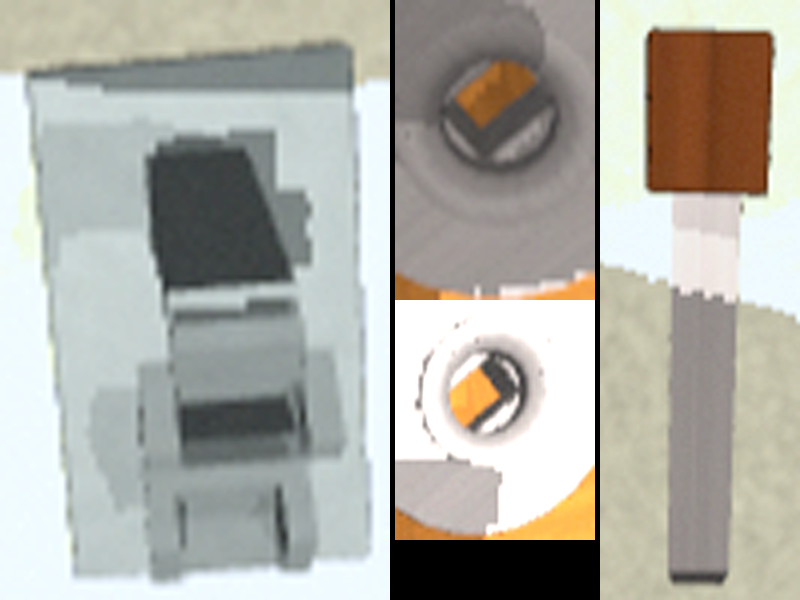

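The slot's long edges, next to the larger light crescents, run at about +40° in world (crop B (485,155)→(553,100)). The post is imaged cleanly: foot at crop (698,578), head end at (711,32). Next I'll triangulate the rest and hub and overlay a wireframe check.

```bash
cat > fit.py <<'E'
from h import *
import pickle
from scipy.optimize import least_squares as LS
cams={k:v[0] for k,v in pickle.load(open("cams.pkl","rb")).items()}
cams["top"]=bot.camera_params("top");cams["scene"]=bot.camera_params("scene")
a_=lambda x,y:(245+x/6,155+y/6); t_=lambda x,y:(306+x/5,182+y/5); s_=lambda x,y:(172+(x-400)/5,132+y/5); c_=lambda x,y:(235+(x-600)/4,70+y/4)
E
python3 - <<'E'
from fit import *
def tri(obs): 
    r=LS(lambda X:np.concatenate([proj(cams[k],X)-uv for k,uv in obs]),[.5,-.2,.1]); return r.x.round(4),r.fun.round(1)
print("fork tip",tri([("A",a_(240,457)),("scene",s_(606,53)),("top",t_(222,126))]))
print("pocket end tip",tri([("A",a_(232,572)),("top",t_(320,124))]))
P=np.array([pix(cams["A"],*a_(*q),.005) for q in [(28,75),(350,42),(75,575),(370,553)]]);print("plate",P.round(4)[:,:2],P.mean(0))
print("hub A,B,top",pix(cams["A"],323,83,.048),pix(cams["B"],266,173.4,.048),pix(cams["top"],428*.64,295*.64,.052))
C=cams["C"]
for q,z in [((671,575),.007),((726,575),.007),((673,290),.014),((736,300),.014),((648,32),.014),((774,34),.014),((648,190),.014),((768,193),.014)]: print("post",q,pix(C,*c_(*q),z).round(4))
E
```

```text
fork tip (array([ 0.4881, -0.2177,  0.1159]), array([-0.3,  0.5, -1.3,  0.1, -1.6,  0.5]))
pocket end tip (array([ 0.4964, -0.2946,  0.0352]), array([-0.4,  0.1, -0.1, -0.6]))
plate [[ 0.4394 -0.1568]
 [ 0.5276 -0.1476]
 [ 0.4526 -0.3136]
 [ 0.5424 -0.306 ]] [ 0.49049502 -0.2310219   0.005     ]
hub A,B,top [ 0.54049318 -0.02920277  0.048     ] [ 0.54107622 -0.02837132  0.048     ] [ 0.54152775 -0.02972599  0.052     ]
post (671, 575) [0.5075 0.2106 0.007 ]
post (726, 575) [0.5096 0.2289 0.007 ]
post (673, 290) [0.4121 0.2223 0.014 ]
post (736, 300) [0.4173 0.2409 0.014 ]
post (648, 32) [0.3398 0.2237 0.014 ]
post (774, 34) [0.3443 0.2587 0.014 ]
post (648, 190) [0.3824 0.2184 0.014 ]
post (768, 193) [0.3872 0.2532 0.014 ]
```

```bash
cat >> h.py <<'E'
def st(): 
    s_=bot.state(); return "t",round(s_["time_s"],2),"p",s_["tcp_pos"].round(4),"F",s_["ft_force"].round(1),"M",s_["moment"].round(2),"w",round(s_["width"],3)
def go(p,r): bot.reach(list(p),list(r.as_quat()))
def lin(p,r=None,v=.15,f=None): return bot.move_linear(list(p),None if r is None else list(r.as_quat()),velocity=v,force_limit=f)
seat=np.array([.4956,-.284,.036]); hub=np.array([.541,-.029,.056])
E
python3 - <<'E'
from h import *
pa=np.array([-.167,.021,0]);pa/=np.linalg.norm(pa);pw=np.cross([0,0,1],pa)
g=np.array([.509,.220,0])+.062*pa; r=ori([0,0,-1],-pw)
go(g+[0,0,.06],r);print(lin(g+[0,0,.004],r,.1,15),*st())
bot.set_gripper(0.0,70);print(*st())
lin(g+[0,0,.3],r,.25);print(*st())
rp=ori(-n,rx); G=seat+.070*d-.003*n
go([.48,-.36,.33],rp);print(*st())
lin(G+.06*n,rp,.2);print(*st())
p=bot.camera_params("wrist");cv2.imwrite("pics/D.png",cv2.resize(bot.capture("wrist")[:,:,::-1],(800,600)))
E
```

```text
False t 5.05 p [0.4479 0.2279 0.0047] F [-0.2  0.4  0.1] M [ 0.02  0.03 -0.01] w 1.007
t 5.69 p [0.4475 0.2277 0.0044] F [-2.1 -2.  10.4] M [-0.31  0.39 -0.13] w 0.21
t 7.03 p [0.4472 0.2275 0.2991] F [ 0.1  0.8 -2.1] M [ 0.03 -0.08 -0.01] w 0.206Traceback (most recent call last):
  File "<stdin>", line 8, in <module>
  File "h.py", line 21, in go
    def go(p,r): bot.reach(list(p),list(r.as_quat()))
                 ~~~~~~~~~^^^^^^^^^^^^^^^^^^^^^^^^^^^
cell.IKError: the arm cannot take that pose within its joint ranges
```

```bash
python3 - <<'E'
from h import *
rp=ori(-n,rx); G=seat+.070*d-.003*n
for k in (0,.06,.09,.12,.15,.18): print(k,(G+k*n).round(3),ik(G+k*n,rp),ik(G+k*n+[0,0,.05],rp),ik(G+k*n+[0,0,.1],rp))
E
```

```text
0 [ 0.491 -0.233  0.083] [ 0.93  1.24 -0.66  1.2  -0.01  1.3   0.61] [ 0.92  1.17 -0.65  1.19 -0.05  1.36  0.59] [ 0.92  1.1  -0.64  1.17 -0.09  1.44  0.58]
0.06 [ 0.495 -0.275  0.126] [ 0.93  1.22 -0.63  1.03 -0.03  1.49  0.63] [ 0.93  1.15 -0.62  1.01 -0.07  1.56  0.61] [ 0.92  1.09 -0.61  0.97 -0.11  1.64  0.58]
0.09 [ 0.497 -0.296  0.147] [ 0.93  1.21 -0.61  0.93 -0.04  1.59  0.63] [ 0.92  1.15 -0.6   0.9  -0.08  1.66  0.61] [ 0.91  1.1  -0.6   0.85 -0.11  1.75  0.58]
0.12 [ 0.499 -0.317  0.168] [ 0.92  1.22 -0.6   0.82 -0.05  1.7   0.64] [ 0.91  1.16 -0.59  0.77 -0.09  1.78  0.61] [ 0.9   1.12 -0.58  0.7  -0.12  1.88  0.57]
0.15 [ 0.501 -0.338  0.189] [ 0.91  1.23 -0.58  0.68 -0.06  1.82  0.64] [ 0.9   1.18 -0.57  0.62 -0.1   1.91  0.6 ] None
0.18 [ 0.503 -0.359  0.211] [ 0.89  1.26 -0.56  0.5  -0.07  1.96  0.63] None None
```

```bash
python3 - <<'E'
from h import *
rp=ori(-n,rx); G=seat+.070*d-.003*n
go(G+.09*n+[0,0,.1],rp);print(*st())
lin(G+.06*n,rp,.2);bot.dwell(.3);print(*st())
cv2.imwrite("pics/D.png",cv2.resize(bot.capture("wrist")[:,:,::-1],(400,300)))
a=bot.capture("scene")[:,:,::-1][90:190,160:290];b=bot.capture("top")[:,:,::-1][160:260,280:410]
m=np.zeros((600,800,3),np.uint8);m[:300,:400]=cv2.imread("pics/D.png");m[:300,405:795]=cv2.resize(a,(390,300));m[300:,405:795]=cv2.resize(b,(390,300))
cv2.imwrite("pics/m4.png",np.clip(m*1.5,0,255).astype(np.uint8))
E
```

```text
t 8.98 p [ 0.4974 -0.2947  0.2474] F [ 0.3 -0.6 -2.2] M [-1.05 -0.12  0.02] w 0.209
t 10.05 p [ 0.4949 -0.275   0.1263] F [-0.7  0.2 -2. ] M [-1.08 -0.05 -0.05] w 0.204
```

View pics/m4.png

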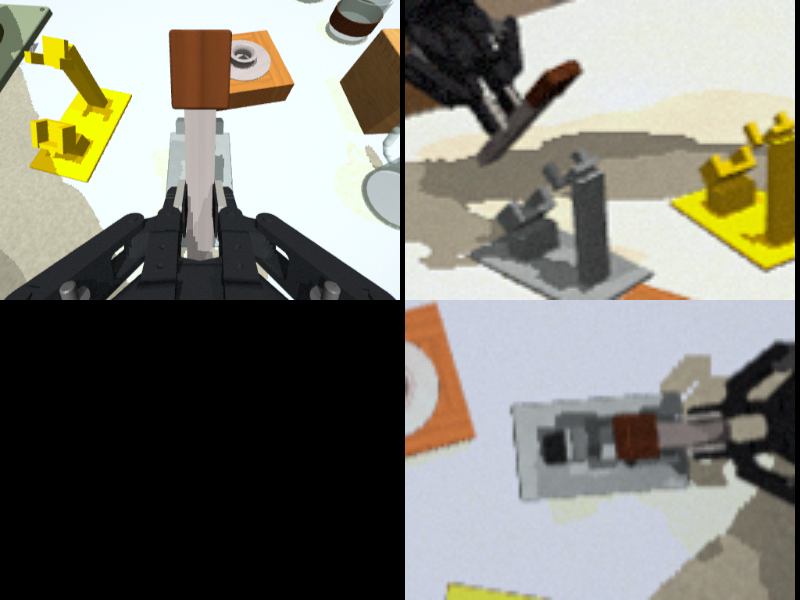

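The post is held at 45° above the rest and lined up with the pocket–fork line in the top crop (row ~437). Next I'll lower it until contact, then slide it to the stop.

```bash
python3 - <<'E'
from h import *
rp=ori(-n,rx); G=seat+.070*d-.003*n
print(lin(G-.012*n,rp,.04,8),*st())
bot.dwell(.2)
p=bot.state()["tcp_pos"];e=p-seat;print("d,n,lat",(e@d).round(4),(e@n).round(4),(e@rx).round(4))
cv2.imwrite("pics/E.png",bot.capture("wrist")[:,:,::-1])
a=bot.capture("scene")[:,:,::-1][110:190,160:265];b=bot.capture("top")[:,:,::-1][170:250,290:395]
m=np.zeros((600,800,3),np.uint8);m[:300,:400]=cv2.resize(cv2.imread("pics/E.png"),(400,300));m[:300,405:795]=cv2.resize(a,(390,300));m[300:,405:795]=cv2.resize(b,(390,300))
cv2.imwrite("pics/m5.png",np.clip(m*1.5,0,255).astype(np.uint8))
E
```

```text
True t 11.54 p [ 0.4908 -0.2329  0.0835] F [-1.3 -5.8  7.8] M [-0.19  0.05  0.13] w 0.212
d,n,lat 0.0699 -0.0027 -0.0001
```

View pics/m5.png

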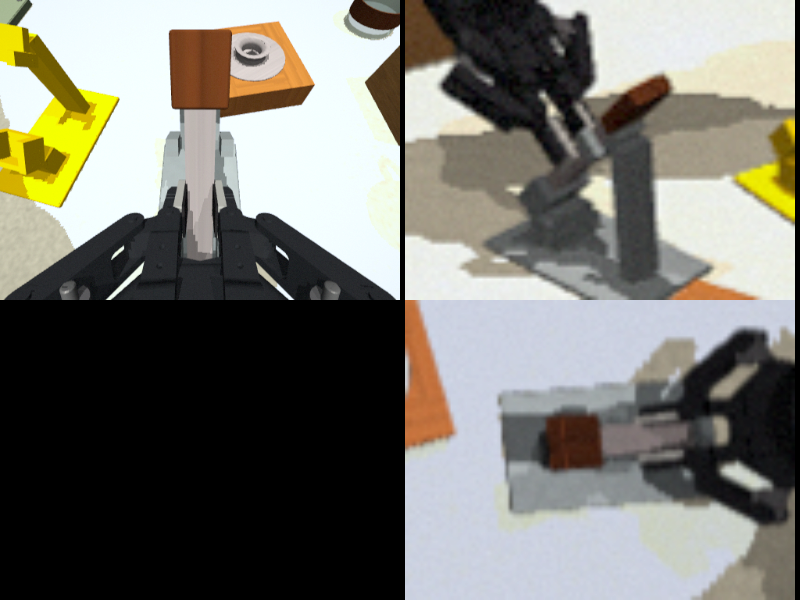

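It landed at exactly the predicted depth and sits in the fork and pocket. Next: slide to the stop, release and retreat.

```bash
python3 - <<'E'
from h import *
rp=ori(-n,rx); p=bot.state()["tcp_pos"]+.001*n
lin(p,rp,.03);print(*st())
print(lin(p-.022*d,rp,.03,6),*st())
e=bot.state()["tcp_pos"]-seat;print("d,n,lat",(e@d).round(4),(e@n).round(4),(e@rx).round(4))
bot.set_gripper(0.6);bot.dwell(.3);print(*st())
p=bot.state()["tcp_pos"];lin(p+.06*n,rp,.12);print(*st())
a=bot.capture("scene")[:,:,::-1][110:190,160:265];b=bot.capture("top")[:,:,::-1][170:250,290:395]
m=np.zeros((300,800,3),np.uint8);m[:300,:400]=cv2.resize(bot.capture("wrist")[:,:,::-1],(400,300));m[:300,405:795]=cv2.resize(a,(390,300))
cv2.imwrite("pics/m6.png",np.clip(m*1.5,0,255).astype(np.uint8))
E
```

```text
t 12.14 p [ 0.4909 -0.2335  0.0841] F [-0.3 -0.1 -3.6] M [-1.11 -0.14 -0.02] w 0.207
True t 12.43 p [ 0.4909 -0.2342  0.0827] F [-0.   3.8  1.2] M [-0.16 -0.17 -0.09] w 0.212
d,n,lat 0.0684 -0.0023 -0.0001
t 13.14 p [ 0.4908 -0.2346  0.0825] F [-0.2  0.4 -0.4] M [-0.73 -0.08 -0.01] w 0.601
t 13.79 p [ 0.4946 -0.2763  0.1246] F [-0.1 -0.4 -0.6] M [-0.73 -0.07 -0.02] w 0.597
```

View pics/m6.png

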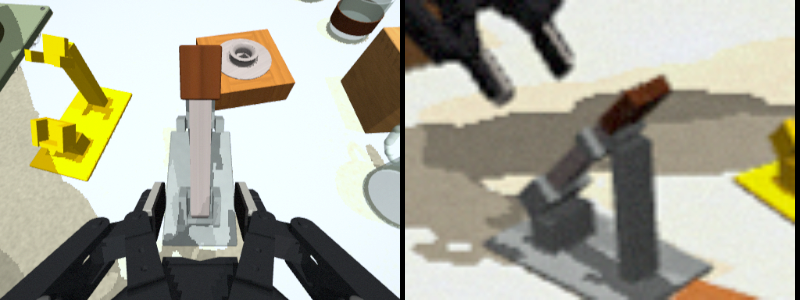

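The post rests in pocket and fork with the gripper clear: foot at wrist (200,218), head end at (200,45). Next I'll measure its actual d-position and regrasp by the head.

```bash
python3 - <<'E'
from h import *
p=bot.camera_params("wrist")
for u,v,nn in [(256,218*1.28,.007),(256,57,.007),(256,99*1.28,.007)]:
    o,dd=ray(p,u,v); t=((seat+nn*n-o)@n)/(dd@n); e=o+t*dd-seat; print("d",(e@d).round(4),"lat",(e@rx).round(4))
rp=ori(-n,rx); c=bot.state()["tcp_pos"]
lin(c+[0,0,.1],rp,.2)
rg=ori(-d,-n)
go([.48,-.19,.32],ori([0,0,-1],ry));print(*st())
go(seat+.25*d,rg);bot.set_gripper(.5);print(*st(),bot.state()["joint_pos"].round(2))
print(ik(seat+.136*d,rg))
p=bot.camera_params("wrist");cv2.imwrite("pics/m7.png",cv2.resize(bot.capture("wrist")[:,:,::-1],(800,600)))
for k in (0,.125,.17): print(k,(proj(p,seat+k*d)/.64).round())
E
```

```text
d 0.0054 lat -0.0007
d 0.1744 lat -0.0009
d 0.1305 lat -0.0008
t 15.47 p [ 0.4797 -0.1908  0.3191] F [ 0.1 -1.1  0.1] M [-0.05  0.04  0.02] w 0.603
t 17.05 p [ 0.4793 -0.1085  0.2129] F [-0.3 -0.1 -0.5] M [ 0.74  0.07 -0.04] w 0.499 [-0.1   0.76 -0.35  1.97  1.12  1.17  0.4 ]
[ 0.01  0.91 -0.26  2.04  1.39  1.01  0.24]
0 [400. 248.]
0.125 [400. 287.]
0.17 [400. 310.]
```

View pics/m7.png

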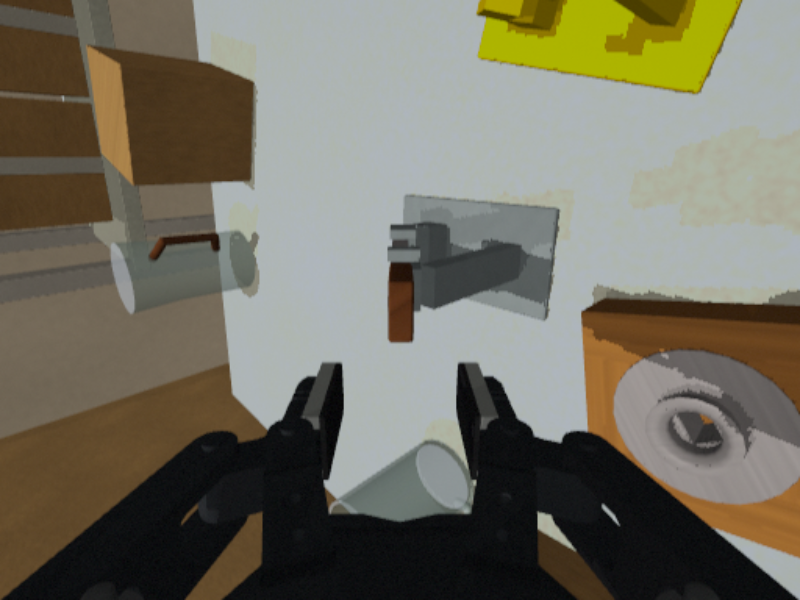

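```bash
python3 - <<'E'
from h import *
rg=ori(-d,-n); q=seat+.136*d
print(lin(q,rg,.1,10),*st())
bot.set_gripper(0.0,80);print(*st())
c=bot.state()["tcp_pos"];lin(c+.05*n,rg,.1);print(*st())
lin(c+.05*n+[0,0,.12],rg,.2)
a=np.radians(40-90)
r=ori([0,0,-1],[np.cos(a),np.sin(a),0])
go([hub[0],hub[1],.25],r);bot.dwell(.3);print(*st(),bot.state()["joint_pos"].round(2))
s=cv2.resize(bot.capture("scene")[:,:,::-1][90:250,160:320],(390,390));w=cv2.resize(bot.capture("wrist")[:,:,::-1],(400,300))
m=np.zeros((400,800,3),np.uint8);m[:300,:400]=w;m[:390,405:795]=s
cv2.imwrite("pics/m8.png",np.clip(m*1.5,0,255).astype(np.uint8))
print(proj(bot.camera_params("wrist"),[hub[0],hub[1],.056])*400/512)
E
```

```text
False t 18.39 p [ 0.4869 -0.1878  0.1324] F [-0.1  0.3 -0.5] M [ 0.75  0.12 -0.01] w 0.499
t 18.76 p [ 0.487  -0.1879  0.1324] F [-0.8  4.4  5.8] M [ 0.49  0.15 -0.07] w 0.158
t 19.41 p [ 0.4902 -0.2225  0.1673] F [ 0.1  0.9 -1.7] M [1.2 0.1 0. ] w 0.153
t 21.92 p [ 0.5409 -0.0291  0.25  ] F [ 1.3 -0.2 -2.6] M [ 0.01  0.01 -0.02] w 0.153 [-0.03  0.64  0.05  1.58 -0.04  0.93 -0.84]
[199.38658143 129.89891504]
```

View pics/m8.png

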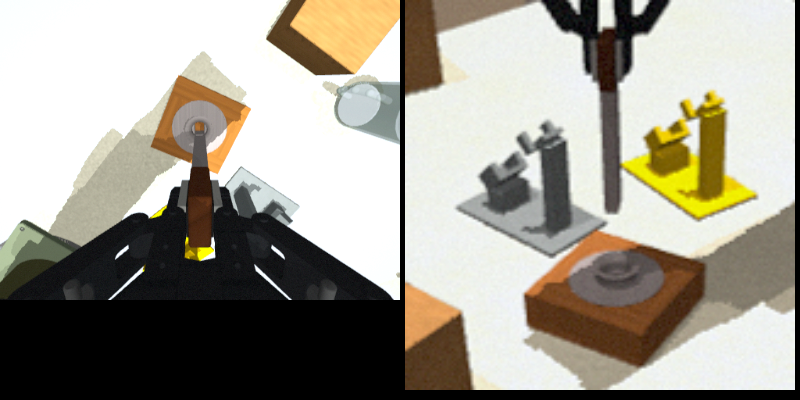

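The post is upright over the hub, which lies at wrist (200,130) where predicted. Next I'll lower it gently at 40° and feel for contact.

```bash
cat >> h.py <<'E'
def rot(deg): 
    a=np.radians(deg-90); return ori([0,0,-1],[np.cos(a),np.sin(a),0])
E
python3 - <<'E'
from h import *
lin([hub[0],hub[1],.195],rot(40),.1)
print(lin([hub[0],hub[1],.143],rot(40),.03,8),*st())
E
```

```text
False t 24.6 p [ 0.5411 -0.029   0.1431] F [ 0.2 -0.6 -2.1] M [0.03 0.04 0.02] w 0.155
```

```bash
python3 - <<'E'
from h import *
print(lin([hub[0],hub[1],.132],rot(40),.02,15),*st())
bot.set_gripper(.4);bot.dwell(.3);print(*st())
c=bot.state()["tcp_pos"];lin([c[0],c[1],.26],rot(40),.15);bot.dwell(.3);print(*st())
s=cv2.resize(bot.capture("scene")[:,:,::-1][90:250,160:320],(390,390));w=cv2.resize(bot.capture("wrist")[:,:,::-1],(400,300))
m=np.zeros((600,800,3),np.uint8);m[:300,:400]=w;m[:390,405:795]=s;m[300:,:400]=cv2.resize(bot.capture("top")[:,:,::-1],(400,300))
cv2.imwrite("pics/m9.png",np.clip(m*1.5,0,255).astype(np.uint8))
p=bot.camera_params("scene")
for z in (.01,.135,.18): print(z,(proj(p,[hub[0],hub[1],z])-[160,90])*390/160+[405,0])
E
```

```text
True t 24.9 p [ 0.5414 -0.029   0.1408] F [-0.5  0.2 11.3] M [-0.01  0.39  0.04] w 0.155
t 25.53 p [ 0.541  -0.029   0.1402] F [ 0.1  0.2 -0.2] M [0.02 0.02 0.  ] w 0.399
t 26.78 p [ 0.5409 -0.029   0.2596] F [-0.4  0.8  0.5] M [ 0.01  0.03 -0.02] w 0.401
0.01 [616.43169905 300.83428202]
0.135 [612.92133753 192.5953772 ]
0.18 [611.51889777 149.352383  ]
```

View pics/m9.png

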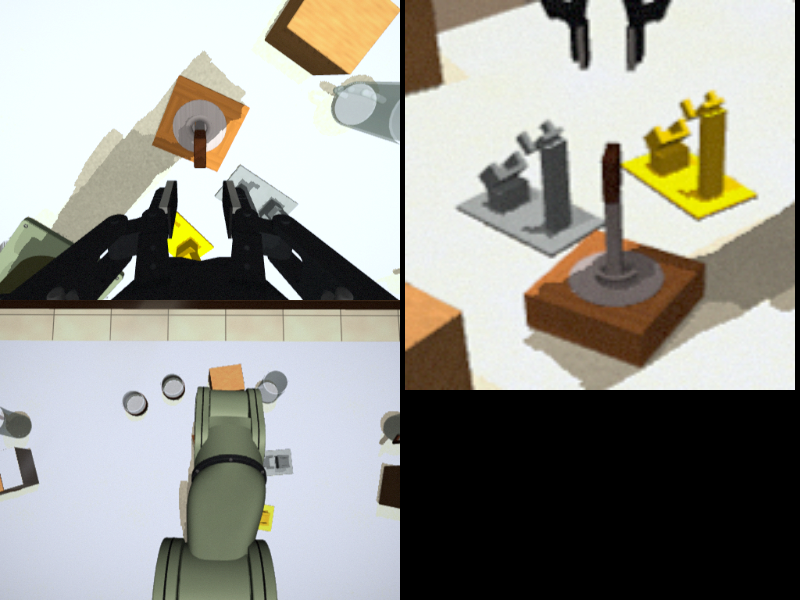

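The post stands alone. Its top is at scene crop (612,146), against 149 predicted when fully home. The cups, jug and carton are unmoved, so I'm handing in.

```bash
python3 -c "
from cell import bot
print(bot.sign_off())"
```

```text
the job is handed in; nothing more can be done
None
```

The post is standing on its own in the hub of the wooden base. I handed the job in at about 27 s of the 72 s allowed.

- **In the rest:** I laid the post in the grey rest. It touched at the predicted depth, and I slid it down until the stop pushed back, then let go. A picture showed it lying free in the pocket and fork. The foot lay about 5 mm further up than I had estimated, which I put down to error in my estimate.
- **In the hub:** I took the post again by its head and stood it over the hub. The camera had shown the slot at about 40°, and at that angle the post dropped straight in without resistance, so no turning search was needed. I pushed it down until it met the floor, with a force change of over 15 N, and let go.
- **Last checks:**
  - The foot height worked out from the tool was about 9–10 mm, against a floor at 10 mm.
  - In the last picture the top of the post was within about 4 crop pixels (under 2 camera pixels) of where it should be when fully home.
  - The gripper was clear and the force on it was close to zero.
  - The cups, jug and carton looked undisturbed.
- **Disagreements:** none of the last checks failed. One move to a waypoint was refused as out of reach before anything moved, and I used another route.

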